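# Put the 500 g check weight back in its well

## Robot

A 6-joint arm with a two-finger parallel gripper is mounted at the origin on the work surface. World frame = base frame: x ahead of the robot, y to its left, z up, the work surface at z = 0. Lengths are in m, angles in rad, forces in N, time in s.
With the tool pointing down it reaches from about 0.375 to 0.9 m from the base axis. Payload 3.1 kg.
Tool frame: the origin (TCP) lies between the finger pads; the fingertips stand 17 mm ahead of it and the grasp point (between the pads) lies 2 mm behind it (robot.nose_length is the distance from the TCP to the fingertips, in m); z points along the fingers, y is the line along which they close (so a half turn about z gives the same grasp; the last joint's range is limited). The gripper opens to 87 mm and grips with 3 to 60 N. Pads are 19 mm wide; open, the fingers measure 117 mm over their backs; the gripper's body (75 mm by 190 mm) begins 51 mm behind the grasp point.
Start: joints at [-1.302, 0.527, 1.433, -0, 1.181, -0.178], TCP at [0.271, -0.563, 0.24] pointing down, gripper open.
Joint ranges: [-3.08, 3.08], [-0.75, 2.2], [0.22, 2.44], [-1.43, 4.57], [0, 2.65], [-2.85, 2.85]. Speed limits (rad/s): [2.79, 2.79, 3.14, 3.14, 3.14, 3.14].

## Interface

Orientations are given as a unit quaternion [x, y, z, w].
In Python, from rig import robot, cams gives the robot as it stands.
- The arm moves only by the shell command python3 -m pendant 'ROWS' [FORCE]. ROWS is JSON, a list of rows, each an object with "jaw": the opening, from 0 (shut) to 1 (fully open); "linear": the shift along the tool's x, y, z in cm, a list of three; "twist": the turn about the tool's z in degrees. A call has 1 to 12 rows; each row shifts and turns the commanded pose from where the row before left it, along the tool's axes as they then stand; what a row does not reach is not made up. A row lasts 1/12 s, in which the tool goes at most 41.7 mm and 7.16 degrees, less where a joint would pass 70% of its speed; a pose out of reach is approached as far as the arm can. A call is refused whole if a number of a shift passes 4.17 or a number of a turn 7.16, either way. A call with a gripper value outside its range is refused whole. The fingers move at their own pace and stop on an object; FORCE is the grip in N (left out, the last holds). Time passes only in rows, so rows that do not move let the fingers close. It gives the time, the measured TCP pose, the force, the opening and the grip force at its end, in the units of the state.
- robot.get_obs(): the state, without advancing time (a new reading comes with each control period).
- cams.camera(name): name is "scene" or "side" or "wrist"; returns a dict with "color" (420x560x3 uint8, blue, green, red), "depth" (420x560 float32, m along the optical axis (not along the pixel's ray), 0 where there is no reading), "fov_y" (degrees; the focal length in pixels is half the picture's height over the tangent of half this angle, whatever the lens; pixels are square), "cx", "cy" (the principal point, pixels), "view" (4x4, takes a point from world to camera coordinates). Camera axes: x right, y down, z forward; pixel columns grow to the right and rows downward; lengths in m; the calibration is good to about 2 mm. A picture is of the moment at which its call begins.
- robot.hand_in(): hands the job in; it is judged then, once.
The state is a dict: "time": time; "q": joint angles; "joint_velocities": joint speeds; "joint_torque": joint torques, N m; "position": TCP position; "tool_rot": TCP orientation; "ft_force": force on the tool from outside, world axes, zero at the start; "moment": the same for the moment, N m; "grip_width": finger opening in m; "grip_force": force on a finger pad.
Only numpy, scipy, OpenCV 4.12 (cv2) and the standard library are available. Lean on these libraries where they do the work, as an engineer would, in place of code of your own. Each camera call takes 0.05 s, during which the arm holds its last target. There are 200 camera calls.

## Task

The parcel scale has been checked with the 500-gram weight. Lift that weight, the middle-sized of the three brass knob weights, off the scale and put it back in the well of the weight box that fits it, fully home on the bottom of the well, and let go. Feel it in gently: do not drop it, knock it or press it hard against the box; leave the other two weights where they stand on the scale for the next readings.

Things in the scene. Friction and masses are not known exactly. Their poses are not given: they have to be found in the camera images.
- weight_500g: The middle-sized weight, to be put away: a brass cylinder 38 mm in diameter, 46 mm high, its foot's edge broken by 1 mm; above it a neck 16 mm in diameter (46 to 51 mm up) and a knob 22 mm in diameter (51 to 62 mm up, the top). 0.5 kg. Origin: centre of the underside; z up its axis; yaw means nothing. It stands on the scale.
- knob_500g (a point): The middle of the 500 g weight's round knob, on its axis, 56.5 mm above its underside: the place to grip it from above. The knob is 22 mm in diameter and 11 mm high; the wider body's top lies 10.5 mm below this point.
- weight_200g: The 200 g weight, same shape, smaller: 28 mm diameter, 46 mm total height. Origin: centre of the underside. It stays on the scale.
- weight_1kg: The 1 kg weight, same shape, larger: 48 mm diameter, 78 mm total height. Origin: centre of the underside. It stays on the scale.
- scale: Fixed parcel scale with a flat steel platform 290 mm (x) by 310 mm (y), its top 60 mm above the bench, and a display at the edge that faces -x. Origin: centre of the underside, at bench height. The three weights stand on it with their axes 85 mm or more apart; which one stands where changes.
- weight_box: Fixed open wooden box, 84 mm (x) by 262 mm (y), walls 51 mm high; its lid lies open beside it to x = +130 mm, also 51 mm high. Origin: centre of the box's underside, z up. In it lies a pale wooden block 68 mm (x) by 224 mm (y), flat top at z = 60 mm, with a row of five round wells along y, all at x = 0, from the 1 kg well at -y to the small 100 g and 50 g wells at +y, which are full (knobs 17 mm high).
- well_500g_end (a point): Box point where the mouth centre (at the block's top) of the 500 g well lies WHEN the block is right at the -y end of the box; axes as the box. The well is 39.5 mm wide, 36 mm deep, empty. The block is shorter than the box: it lies, with all wells, anywhere 4 to 24 mm from there towards +y; how far is not measured: see or feel it. It stays put unless pushed along y with over 10 N.
- well_1kg_end (a point): Likewise for the empty 1 kg well, 49.5 mm wide, 44 mm deep: box point where its mouth centre lies when the block is at the -y end. 55 mm from the 500 g well, towards -y of the box.
- well_200g_end (a point): Likewise for the empty 200 g well, 29.5 mm wide, 26 mm deep: box point where its mouth centre lies when the block is at the -y end. 45 mm from the 500 g well, towards +y of the box. A 500 g weight fully home in its own well has its underside 36 mm below the block's top, so that 10 mm of its body, its neck and knob stand out.
Mind the look-alikes: they are no part of the job. Leave any orange or white look-alike of the weight_500g alone.

How it is judged:
By the outcome, as a careful person would: the job done as asked, in the order asked, and still so for the second after the job is handed in, with the robot touching nothing.
It also fails if it takes over 54 s, if anything falls off the work surface, if the arm or the gripper's body presses on something with over 40 N, if the wrist force passes 120 N, or if a joint passes its speed limit or range.

## Working session

There is one attempt and no reset: what is moved stays moved. The work goes in short steps, Python scripts to look and compute and a shell command to move; the robot and the scene stay as the last step left them, time stands still between calls to the robot, and variables do not carry over. Pictures are saved under pics/ and viewed, at most 10 in all, crops included, and the job is handed in when it is done.

```bash
mkdir -p pics; cat > h.py <<'E'
import numpy as np, cv2
from rig import robot, cams
def shot(n):
    c=cams.camera(n); c['f']=c['color'].shape[0]/2/np.tan(np.radians(c['fov_y'])/2)
    c['Ti']=np.linalg.inv(np.array(c['view'])); return c
def ray(c,u,v,z):
    d=c['Ti'][:3,:3]@np.array([(u-c['cx'])/c['f'],(v-c['cy'])/c['f'],1]); o=c['Ti'][:3,3]
    return o+d*(z-o[2])/d[2]
def cloud(c):
    D=c['depth']; v,u=np.indices(D.shape)
    P=np.stack([(u-c['cx'])/c['f']*D,(v-c['cy'])/c['f']*D,D],-1)
    return P@c['Ti'][:3,:3].T+c['Ti'][:3,3]
E
python3 - <<'E'
from h import *
for n in('scene','side'):
    c=shot(n); cv2.imwrite(f'pics/{n}0.png',c['color']); np.savez(f'{n}0.npz',**c)
    print(n,c['Ti'][:3,3].round(3),c['Ti'][:3,2].round(2),c['f'])
o=robot.get_obs(); print(o['time'],o['position'],o['tool_rot'],o['ft_force'])
E
```

```text
scene [ 1.319 -0.475  0.791] [-0.67  0.44 -0.6 ] 434.0681192162266
side [0.467 0.805 0.631] [ 0.1  -0.82 -0.57] 424.4004189404437
0.1 [ 0.27048146 -0.56275499  0.23868799] [ 9.75035132e-01  2.22048626e-01 -4.30136503e-05 -9.47167413e-04] [0.07351917 0.1155005  0.40419457]
```

View pics/scene0.png

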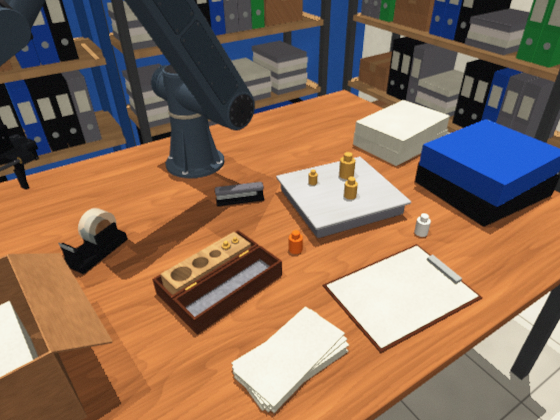

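View pics/side0.png

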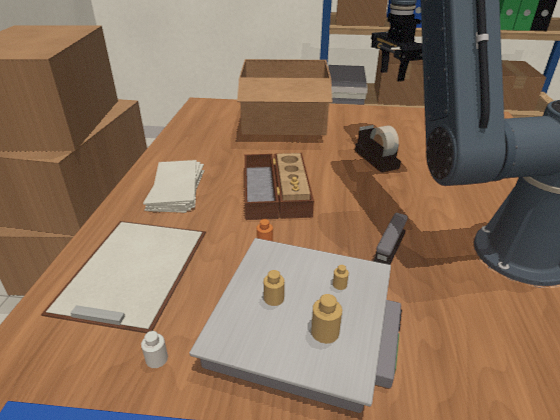

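Scene view: three brass weights stand on the scale at (313,178), (347,166) and (350,188). In the side view they are at (341,277), (326,318) and (274,288). The middle-sized one is scene (350,188), side (274,288). The orange (295,243) and white (422,225) ones are look-alikes. The wells in the scene view run from about (182,273) for 1 kg to (235,240).

```bash
python3 - <<'E'
from h import *
cs={n:dict(np.load(f'{n}0.npz')) for n in('scene','side')}
for n,c in cs.items():
    P=cloud(c); hsv=cv2.cvtColor(c['color'],cv2.COLOR_BGR2HSV)
    m=((hsv[...,0]>14)&(hsv[...,0]<30)&(hsv[...,1]>110)&(P[...,2]>.063)&(P[...,2]<.17)).astype(np.uint8)
    k,l,s,ce=cv2.connectedComponentsWithStats(m)
    for i in range(1,k):
        if s[i,4]<25: continue
        q=P[l==i]; zt=np.percentile(q[:,2],98); x,y,w,h,a=s[i]
        t=q[q[:,2]>zt-.004]
        print(n,s[i],'ztop',zt.round(4),'topxy',t[:,:2].mean(0).round(4), 'all',q.min(0).round(3),q.max(0).round(3))
# block top
c=cs['scene'];P=cloud(c);hsv=cv2.cvtColor(c['color'],cv2.COLOR_BGR2HSV)
for n,c in cs.items():
    P=cloud(c);hsv=cv2.cvtColor(c['color'],cv2.COLOR_BGR2HSV)
    m=(abs(P[...,2]-.06)<.004)&(hsv[...,2]>110)&(hsv[...,1]>60)
    k,l,s,ce=cv2.connectedComponentsWithStats(m.astype(np.uint8))
    i=1+s[1:,4].argmax(); q=P[l==i][:,:2].astype(np.float32); r=cv2.minAreaRect(q)
    print(n,s[i],'block',r,cv2.boxPoints(r).round(3).tolist())
a=cs['scene']['color'][140:300,140:430]; b=cs['side']['color'][140:360,200:420]
a=cv2.resize(a,(580,320),interpolation=cv2.INTER_CUBIC)
cv2.imwrite('pics/crop.png',cv2.resize(b,(660,600)[:2] if 0 else (600,600),interpolation=cv2.INTER_CUBIC))
E
```

```text
scene [353  17  43  16 103] ztop 0.1695 topxy [-0.5861  1.3858] all [-0.776  1.368  0.152] [-0.427  1.404  0.17 ]
scene [220  22 103  21 271] ztop 0.1698 topxy [-0.7901  0.8284] all [-0.809  0.509  0.15 ] [-0.776  1.167  0.17 ]
scene [403  32  16   8  44] ztop 0.1695 topxy [-0.3235  1.3884] all [-0.371  1.377  0.151] [-0.263  1.399  0.17 ]
scene [419  37  99  32 301] ztop 0.1695 topxy [0.066  1.3868] all [-0.258  1.375  0.151] [0.303 1.401 0.17 ]
scene [135  51  27   7  76] ztop 0.1694 topxy [-0.7904  0.1244] all [-0.805  0.068  0.155] [-0.778  0.193  0.17 ]
scene [  0  61 106  23 400] ztop 0.1698 topxy [-0.7905 -0.2984] all [-0.953 -0.496  0.102] [-0.777 -0.069  0.17 ]
scene [521  67  35  14 113] ztop 0.1696 topxy [0.4068 1.3873] all [0.318 1.373 0.154] [0.476 1.398 0.17 ]
scene [340 153  17  46 542] ztop 0.1354 topxy [0.4465 0.3236] all [0.423 0.24  0.063] [0.559 0.349 0.138]
scene [309 170   8  15 102] ztop 0.104 topxy [0.423  0.2098] all [0.409 0.197 0.064] [0.435 0.223 0.107]
scene [222 241   8   7  41] ztop 0.0767 topxy [ 0.5392 -0.1493] all [ 0.531 -0.158  0.063] [ 0.548 -0.13
[... 835 characters left out ...]
[0.4439 0.3329] all [0.421 0.315 0.063] [0.466 0.356 0.139]
scene [ 160  232   90   57 1145] block ((0.5496910810470581, -0.20576170086860657), (0.07136605679988861, 0.2242201864719391), 10.913158416748047) [[0.49300000071525574, -0.10199999809265137], [0.5360000133514404, -0.3230000138282776], [0.6060000061988831, -0.3089999854564667], [0.5640000104904175, -0.08900000154972076]]
side [277 153  33  43 798] block ((0.5490713715553284, -0.20084422826766968), (0.06834905594587326, 0.22664399445056915), 10.926898002624512) [[0.49399998784065247, -0.09600000083446503], [0.5370000004768372, -0.3190000057220459], [0.6039999723434448, -0.3059999942779541], [0.5609999895095825, -0.08299999684095383]]
```

View pics/crop.png

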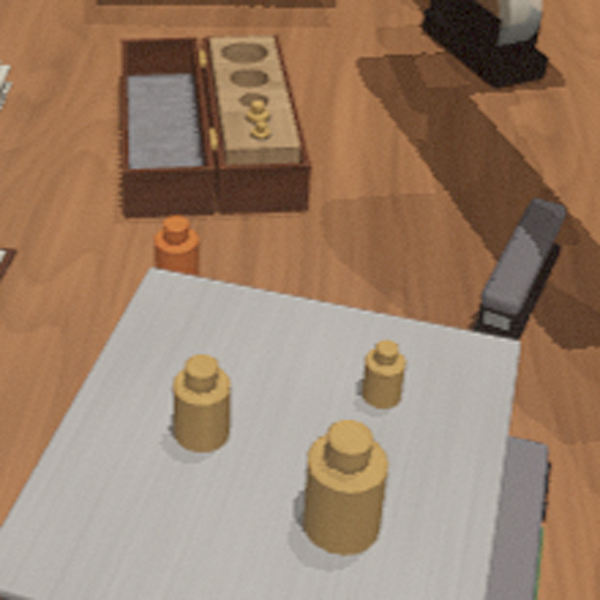

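```bash
python3 -m pendant '[{"jaw":0.7,"linear":[1.7,-0.9,-0.3],"twist":0},{"jaw":0.7,"linear":[3.3,-1.7,-0.5],"twist":0},{"jaw":0.7,"linear":[3.3,-1.7,-0.5],"twist":0},{"jaw":0.7,"linear":[3.3,-1.7,-0.5],"twist":0},{"jaw":0.7,"linear":[3.3,-1.7,-0.5],"twist":0},{"jaw":0.7,"linear":[3.3,-1.7,-0.5],"twist":0},{"jaw":0.7,"linear":[3.3,-1.7,-0.5],"twist":0},{"jaw":0.7,"linear":[3.3,-1.7,-0.5],"twist":0},{"jaw":0.7,"linear":[3.3,-1.7,-0.5],"twist":0},{"jaw":0.7,"linear":[3.3,-1.7,-0.5],"twist":0},{"jaw":0.7,"linear":[1.7,-0.9,-0.3],"twist":0},{"jaw":0.7,"linear":[0,0,0],"twist":0}]' 30
python3 - <<'E'
from h import *
c=shot('wrist'); cv2.imwrite('pics/w1.png',c['color']); np.savez('w1.npz',**c); print(c['Ti'].round(3),c['f'],robot.get_obs()['position'],robot.nose_length)
E
```

```text
time: 1.1
position: [0.497, -0.2622, 0.291]
tool_rot: [0.974, 0.225, 0.001, -0.0]
ft_force: [0.7, 0.0, 0.3]
grip_width: 0.0608
grip_force: 0.0
[[ 0.436 -0.873 -0.216  0.556]
 [-0.9   -0.424 -0.103 -0.233]
 [-0.001  0.239 -0.971  0.437]
 [ 0.     0.     0.     1.   ]] 314.03148727056794 [ 0.49578946 -0.26407804  0.29054112] 0.017
```

View pics/w1.png

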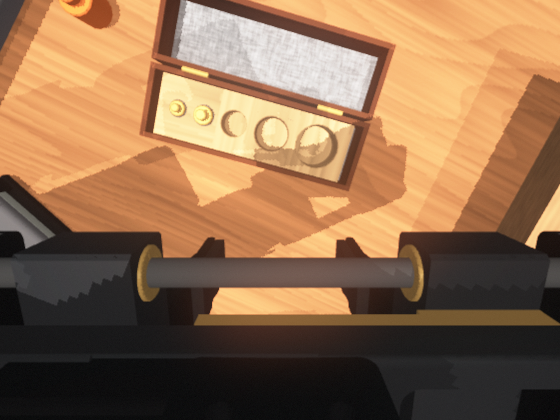

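The wrist view shows the box with wells 1 kg (317,146), 500 g (271,133) and 200 g (233,123). The 100 g and 50 g knobs are at (203,115) and (178,108).

```bash
cat > wells.py <<'E'
from h import *
def wells(c):
    P=cloud(c); z=P[...,2]
    # block top = large coherent plane
    near=(abs(z-.06)<.006)
    k,l,s,ce=cv2.connectedComponentsWithStats(near.astype(np.uint8),connectivity=4)
    for i in range(1,k):
        if s[i,4]<800: continue
        m=(l==i).astype(np.uint8); print('comp',s[i],'z',np.median(z[l==i]).round(4))
        cn,hi=cv2.findContours(m,cv2.RETR_CCOMP,cv2.CHAIN_APPROX_NONE)
        q=P[l==i][:,:2].astype(np.float32); print('rect',cv2.minAreaRect(q))
        for j,x in enumerate(cn):
            if hi[0][j][3]<0 or len(x)<12: continue
            pts=np.array([ray(c,u,v,.06)[:2] for u,v in x[:,0,:]])
            A=np.c_[2*pts,np.ones(len(pts))]; r=np.linalg.lstsq(A,(pts**2).sum(1),rcond=None)[0]
            R=np.sqrt(r[2]+r[0]**2+r[1]**2); print('hole px',x[:,0].mean(0).round(0),'xy',r[:2].round(4),'dia',(2*R).round(4))
if __name__=='__main__':
    import sys; wells(dict(np.load(sys.argv[1])))
E
python3 wells.py w1.npz; python3 -c "
from h import *
c=dict(np.load('w1.npz'))
hsv=cv2.cvtColor(c['color'],cv2.COLOR_BGR2HSV)
P=cloud(c)
for u,v in((317,146),(271,133),(233,123),(294,140),(252,128)): print(hsv[v,u],P[v,u].round(3))
for p in((317,146),(271,133),(233,123)): print(ray(c,*p,.06).round(4))"
```

```text
comp [ 153   72  201  110 8546] z 0.0609
rect ((0.5486547946929932, -0.20197731256484985), (0.06812991201877594, 0.2245805859565735), 10.81971549987793)
hole px [315. 145.] xy [ 0.5629 -0.2762] dia 0.0493
hole px [271. 133.] xy [ 0.5528 -0.2229] dia 0.0397
hole px [234. 123.] xy [ 0.5443 -0.1791] dia 0.0295
hole px [202. 114.] xy [ 0.5373 -0.1427] dia 0.0228
hole px [177. 108.] xy [ 0.5309 -0.1125] dia 0.0153
[ 15 121 192] [ 0.564 -0.283  0.018]
[ 24  68 254] [ 0.553 -0.222  0.026]
[ 22  85 251] [ 0.543 -0.175  0.035]
[ 23  79 253] [ 0.558 -0.251  0.06 ]
[ 22  83 252] [ 0.549 -0.201  0.06 ]
[ 0.5634 -0.278   0.06  ]
[ 0.5532 -0.223   0.06  ]
[ 0.5441 -0.1786  0.06  ]
```

```bash
python3 -m pendant '[{"jaw":0.7,"linear":[0.7,-1.9,0],"twist":0},{"jaw":0.7,"linear":[1.5,-3.8,0],"twist":0},{"jaw":0.7,"linear":[1.5,-3.8,0],"twist":0},{"jaw":0.7,"linear":[1.5,-3.8,0],"twist":0},{"jaw":0.7,"linear":[1.5,-3.8,0],"twist":0},{"jaw":0.7,"linear":[1.5,-3.8,0],"twist":0},{"jaw":0.7,"linear":[1.5,-3.8,0],"twist":0},{"jaw":0.7,"linear":[1.5,-3.8,0],"twist":0},{"jaw":0.7,"linear":[1.5,-3.8,0],"twist":0},{"jaw":0.7,"linear":[1.5,-3.8,0],"twist":0},{"jaw":0.7,"linear":[1.5,-3.8,0],"twist":0},{"jaw":0.7,"linear":[1.3,-3.5,0],"twist":0}]'
python3 -m pendant '[{"jaw":0.7,"linear":[0.7,-2,0],"twist":0},{"jaw":0.7,"linear":[0,0,0],"twist":0},{"jaw":0.7,"linear":[0,0,0],"twist":0}]'
cat > knob.py <<'E'
from h import *
import sys
c=shot('wrist'); cv2.imwrite(sys.argv[1],c['color'])
o=robot.get_obs(); x,y,z,w=o['tool_rot']; th=2*np.arctan2(y,x); print('tcp',o['position'].round(4) if hasattr(o['position'],'round') else o['position'],'th',np.degrees(th))
P=cloud(c); hsv=cv2.cvtColor(c['color'],cv2.COLOR_BGR2HSV)
m=((abs(P[...,2]-.1215)<.004)&(abs(P[...,0]-.538)<.03)&(abs(P[...,1]-.266)<.04)).astype(np.uint8)
k,l,s,ce=cv2.connectedComponentsWithStats(m)
for i in range(1,k):
    if s[i,4]<30: continue
    cn,_=cv2.findContours((l==i).astype(np.uint8),cv2.RETR_EXTERNAL,cv2.CHAIN_APPROX_NONE)
    (u,v),r=cv2.minEnclosingCircle(cn[0]); p=ray(c,u,v,.122); q=np.median(P[l==i],0)
    d=p-np.array(o['position']); print(s[i],(u,v),r,p.round(4),q.round(4),'dia',2*r/c['f']*np.median(c['depth'][l==i]),
     'tool dx,dy cm',((d[0]*np.cos(th)+d[1]*np.sin(th))*100).round(2),((d[0]*np.sin(th)-d[1]*np.cos(th))*100).round(2))
E
python3 knob.py pics/w2.png
```

```text
time: 2.15
position: [0.4601, 0.1996, 0.2902]
tool_rot: [0.975, 0.221, -0.0, 0.0]
ft_force: [0.5, -0.9, 1.0]
grip_width: 0.0606
grip_force: 0.0
time: 2.4
position: [0.4578, 0.2196, 0.29]
tool_rot: [0.975, 0.223, -0.001, 0.001]
ft_force: [0.3, 0.2, -0.3]
grip_width: 0.0613
grip_force: 0.0
tcp [0.458  0.2188 0.2901] th 25.642153015225027
[263  94  23  24 427] (273.3674621582031, 105.27108764648438) 11.842090606689453 [0.5383 0.2653 0.122 ] [0.5384 0.2652 0.1227] dia 0.022457808348313915 tool dx,dy cm 9.26 -0.72
```

View pics/w2.png

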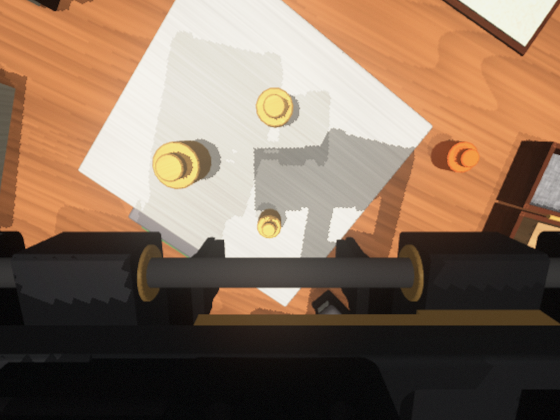

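The middle weight's knob is at px (273,105). Its neighbours are the 1 kg at (172,165) and the 200 g at (268,227). Diameter, height and position all fit the 500 g.

```bash
python3 -m pendant '[{"jaw":0.6,"linear":[2.3,-0.2,0],"twist":0},{"jaw":0.6,"linear":[2.3,-0.2,0],"twist":0},{"jaw":0.6,"linear":[2.3,-0.2,0],"twist":0},{"jaw":0.6,"linear":[2.3,-0.1,0],"twist":0},{"jaw":0.6,"linear":[0,0,3],"twist":0},{"jaw":0.6,"linear":[0,0,3],"twist":0},{"jaw":0.6,"linear":[0,0,3],"twist":0},{"jaw":0.6,"linear":[0,0,3],"twist":0},{"jaw":0.6,"linear":[0,0,1.5],"twist":0},{"jaw":0.6,"linear":[0,0,0],"twist":0},{"jaw":0.6,"linear":[0,0,0],"twist":0},{"jaw":0.6,"linear":[0,0,0],"twist":0}]' 
python3 -c "
from h import *
c=shot('wrist'); cv2.imwrite('pics/w3.png',c['color']);o=robot.get_obs();print(o['position'],o['tool_rot'])"
```

```text
time: 3.45
position: [0.5393, 0.2651, 0.1567]
tool_rot: [0.975, 0.221, 0.001, 0.0]
ft_force: [0.6, 0.7, 0.3]
grip_width: 0.052
grip_force: 0.0
[0.53947364 0.26546893 0.1572033 ] [ 9.75191425e-01  2.21356832e-01  1.68462828e-03 -1.33522561e-05]
```

View pics/w3.png

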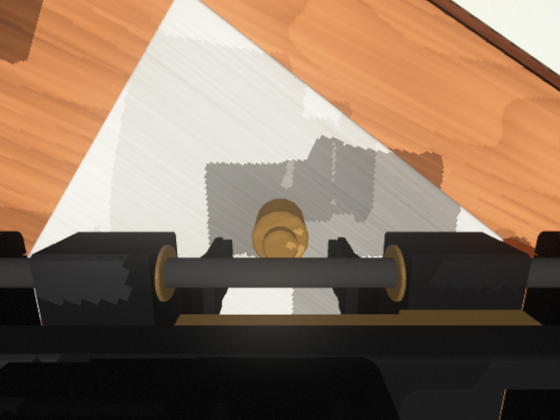

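The knob at (281,240) is centred between the fingers. I'll go down and grip.

```bash
python3 -m pendant '[{"jaw":0.6,"linear":[-0.1,0,1.5],"twist":0},{"jaw":0.6,"linear":[0,0,1.2],"twist":0},{"jaw":0.6,"linear":[0,0,0.5],"twist":0},{"jaw":0.6,"linear":[0,0,0],"twist":0},{"jaw":0.3,"linear":[0,0,0],"twist":0},{"jaw":0.1,"linear":[0,0,0],"twist":0},{"jaw":0.1,"linear":[0,0,0],"twist":0},{"jaw":0.1,"linear":[0,0,0],"twist":0},{"jaw":0.1,"linear":[0,0,0],"twist":0},{"jaw":0.1,"linear":[0,0,0],"twist":0},{"jaw":0.1,"linear":[0,0,0],"twist":0},{"jaw":0.1,"linear":[0,0,0],"twist":0}]' 30
```

```text
time: 4.5
position: [0.5374, 0.2654, 0.1239]
tool_rot: [0.975, 0.222, 0.0, 0.0]
ft_force: [0.1, -2.4, 2.6]
grip_width: 0.02
grip_force: 30.1
```

```bash
python3 -m pendant '[{"jaw":0.1,"linear":[0,0,-0.3],"twist":0},{"jaw":0.1,"linear":[0,0,-0.7],"twist":0},{"jaw":0.1,"linear":[0,0,-1],"twist":0},{"jaw":0.1,"linear":[0,0,0],"twist":0},{"jaw":0.1,"linear":[0,0,0],"twist":0},{"jaw":0.1,"linear":[0,0,0],"twist":0}]' 40
python3 -c "
from h import *
o=robot.get_obs();print(o['position'],o['ft_force'],o['moment'])
c=shot('side');P=cloud(c);hsv=cv2.cvtColor(c['color'],cv2.COLOR_BGR2HSV)
cv2.imwrite('pics/s1.png',cv2.resize(c['color'][180:360,190:430],(720,540)))"
```

```text
time: 5.0
position: [0.5367, 0.2658, 0.1436]
tool_rot: [0.975, 0.222, -0.0, -0.0]
ft_force: [-0.5, 0.1, -5.3]
grip_width: 0.0204
grip_force: 40.0
[0.53668612 0.26575941 0.1435893 ] [-0.50145502  0.07076772 -5.33230775] [-0.02719601  0.0261034   0.00741227]
```

View pics/s1.png

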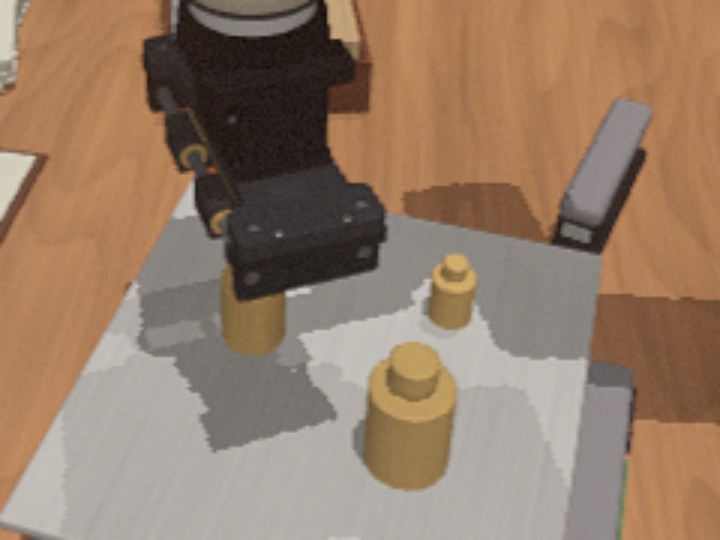

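The weight hangs upright at about (252,310) in the crop, with 5.3 N on the wrist. The 200 g and 1 kg are undisturbed. Next I carry it over.

```bash
python3 -m pendant '[{"jaw":0.1,"linear":[0,0,-1.5],"twist":0},{"jaw":0.1,"linear":[0,0,-2],"twist":0},{"jaw":0.1,"linear":[-0.5,1.1,-1.5],"twist":0},{"jaw":0.1,"linear":[-1,2.2,0],"twist":0},{"jaw":0.1,"linear":[-1.5,3.4,0],"twist":0},{"jaw":0.1,"linear":[-1.5,3.4,0],"twist":0},{"jaw":0.1,"linear":[-1.5,3.4,0],"twist":0},{"jaw":0.1,"linear":[-1.5,3.4,0],"twist":0},{"jaw":0.1,"linear":[-1.5,3.4,0],"twist":0},{"jaw":0.1,"linear":[-1.5,3.4,0],"twist":0},{"jaw":0.1,"linear":[-1.5,3.4,0],"twist":0},{"jaw":0.1,"linear":[-1.5,3.4,0],"twist":0}]'
python3 -m pendant '[{"jaw":0.1,"linear":[-1.5,3.4,0],"twist":0},{"jaw":0.1,"linear":[-1.5,3.4,0],"twist":0},{"jaw":0.1,"linear":[-1.5,3.4,0],"twist":0},{"jaw":0.1,"linear":[-1,2.3,0],"twist":0},{"jaw":0.1,"linear":[-0.5,1.1,0],"twist":0},{"jaw":0.1,"linear":[0,0,0],"twist":0},{"jaw":0.1,"linear":[0,0,0],"twist":0},{"jaw":0.1,"linear":[0,0,0],"twist":0}]'
cat > look.py <<'E'
import sys
from h import *
from wells import wells
c=shot('wrist'); cv2.imwrite(sys.argv[1],c['color']); np.savez('last.npz',**c)
o=robot.get_obs(); x,y,z,w=o['tool_rot']; th=2*np.arctan2(y,x); p=np.array(o['position'])
print('tcp',p.round(4),'th',np.degrees(th),o['ft_force'],o['grip_width'])
d=np.array([.5528,-.2229])-p[:2]
print('to well, tool cm',(d[0]*np.cos(th)+d[1]*np.sin(th))*100,(d[0]*np.sin(th)-d[1]*np.cos(th))*100)
try: wells(c)
except Exception as e: print(e)
E
python3 look.py pics/w4.png
```

```text
time: 6.05
position: [0.5467, -0.0693, 0.1933]
tool_rot: [0.975, 0.222, -0.0, -0.0]
ft_force: [1.3, 0.7, -6.0]
grip_width: 0.02
grip_force: 40.0
time: 6.72
position: [0.5513, -0.2143, 0.193]
tool_rot: [0.975, 0.222, -0.001, -0.001]
ft_force: [0.0, 0.8, -4.9]
grip_width: 0.0207
grip_force: 40.0
tcp [ 0.5515 -0.2141  0.1931] th 25.747594072563935 [-0.87339926  0.13923916 -4.80235846] 0.020137245917922493
to well, tool cm -0.2686157553738531 0.8499221497218568
comp [  8  20  35  33 827] z 0.0626
rect ((0.590366005897522, 0.03367776423692703), (0.021641114726662636, 0.02196473628282547), 6.241696357727051)
comp [  140   137   257   120 11000] z 0.0609
rect ((0.5488913655281067, -0.20211806893348694), (0.06864684820175171, 0.2248561680316925), 11.09827709197998)
hole px [242. 198.] xy [ 0.545  -0.1787] dia 0.029
hole px [202. 190.] xy [ 0.5358 -0.1434] dia 0.0229
hole px [170. 182.] xy [ 0.5297 -0.1134] dia 0.0145
```

View pics/w4.png

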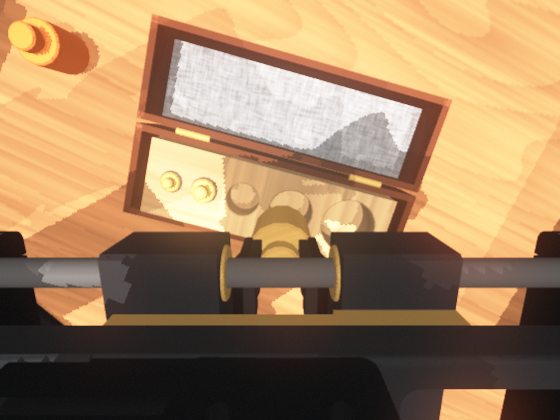

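The weight at (281,235) hangs just +y of the 500 g well, whose mouth is at (291,205), partly covered. The 200 g well is at (243,197) and the 1 kg well at (345,215). I'll measure the held weight's axis in the same camera frame.

```bash
cat > axis.py <<'E'
from h import *
from scipy.optimize import least_squares
def axis(c,p,lo,hi):
    P=cloud(c); m=(P[...,2]>lo)&(P[...,2]<hi)&(np.hypot(P[...,0]-p[0],P[...,1]-p[1])<.026)
    q=P[m]; 
    f=lambda a:np.hypot(q[:,0]-a[0],q[:,1]-a[1])-.019
    r=least_squares(f,p[:2]+[-.0,0],loss='soft_l1',f_scale=.0005); return r.x,len(q),np.abs(r.fun).mean(),P,m
if __name__=='__main__':
    c=dict(np.load('last.npz')); p=robot.get_obs()['position']; p=np.array(p)
    for lo,hi in((p[2]-.058,p[2]-.024),(p[2]-.058,p[2]-.042),(p[2]-.042,p[2]-.024)):
        a,n,e,P,m=axis(c,p,lo,hi); print('axis',a.round(4),n,e.round(5),'tcp',p.round(4))
    mm=(np.hypot(P[...,0]-p[0],P[...,1]-p[1])<.03)&(P[...,2]>.1)
    print('z min of weight pts',np.percentile(P[mm][:,2],[0,1,5]))
E
python3 axis.py
```

```text
axis [ 0.5519 -0.214 ] 670 0.00015 tcp [ 0.5515 -0.2141  0.1931]
axis [ 0.5519 -0.2141] 274 0.00014 tcp [ 0.5515 -0.2141  0.1931]
axis [ 0.5518 -0.2139] 396 0.00015 tcp [ 0.5515 -0.2141  0.1931]
z min of weight pts [0.13088691 0.14217124 0.17410962]
```

```bash
python3 -m pendant '[{"jaw":0.1,"linear":[-0.27,0.86,0],"twist":0},{"jaw":0.1,"linear":[0,0,1],"twist":0},{"jaw":0.1,"linear":[0,0,2],"twist":0},{"jaw":0.1,"linear":[0,0,2],"twist":0},{"jaw":0.1,"linear":[0,0,0.6],"twist":0},{"jaw":0.1,"linear":[0,0,0],"twist":0},{"jaw":0.1,"linear":[0,0,0],"twist":0},{"jaw":0.1,"linear":[0,0,0],"twist":0}]'
python3 look.py pics/w5.png; python3 axis.py
```

```text
time: 7.43
position: [0.5543, -0.2256, 0.1385]
tool_rot: [0.975, 0.222, 0.001, 0.001]
ft_force: [-0.6, -0.2, -5.1]
grip_width: 0.0203
grip_force: 40.0
tcp [ 0.5544 -0.2256  0.1387] th 25.668207656431854 [-0.34757872  0.15553904 -4.51710496] 0.020260024364289947
to well, tool cm -0.024145030088174424 -0.3165979653749303
comp [   91   134   317   123 14295] z 0.0609
rect ((0.5486418008804321, -0.20211592316627502), (0.0686350092291832, 0.22476620972156525), 10.890165328979492)
hole px [218. 210.] xy [ 0.5454 -0.179 ] dia 0.0284
hole px [167. 201.] xy [ 0.5353 -0.1428] dia 0.0227
hole px [126. 190.] xy [ 0.5297 -0.1123] dia 0.0158
axis [ 0.555  -0.2254] 668 0.00017 tcp [ 0.5544 -0.2256  0.1387]
axis [ 0.555  -0.2256] 279 0.00016 tcp [ 0.5544 -0.2256  0.1387]
axis [ 0.5549 -0.2253] 389 0.00016 tcp [ 0.5544 -0.2256  0.1387]
z min of weight pts [0.10007823 0.10791309 0.12132519]
```

View pics/w5.png

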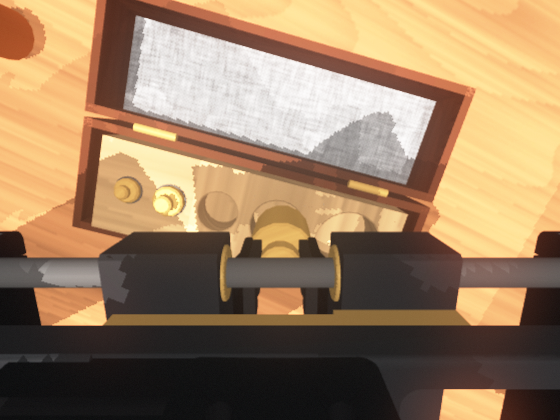

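```bash
cat > arc.py <<'E'
from h import *
from axis import axis
from scipy.optimize import least_squares
import sys
if len(sys.argv)>1: np.savez('last.npz',**shot('wrist'))
c=dict(np.load('last.npz')); o=robot.get_obs(); p=np.array(o['position']); P=cloud(c)
th=2*np.arctan2(o['tool_rot'][1],o['tool_rot'][0])
m=(abs(P[...,2]-.06)<.006).astype(np.uint8)
cn,_=cv2.findContours(m,cv2.RETR_CCOMP,cv2.CHAIN_APPROX_NONE)
W=np.array([.5528,-.2229]); pts=np.array([ray(c,u,v,.06)[:2] for k in cn for u,v in k[:,0] if 130<v<260 and 80<u<430])
d=pts-W; r=np.hypot(*d.T); ax=(d@[np.cos(th),np.sin(th)])/r
s=pts[(abs(r-.0198)<.004)&(ax>.3)]
f=least_squares(lambda a:np.hypot(*(s-a).T)-.01975,W,loss='soft_l1',f_scale=.0005)
print('arc n',len(s),'well',f.x.round(4),np.abs(f.fun).mean().round(5))
a=axis(c,p,p[2]-.058,p[2]-.024)[0]
for w in(W,f.x):
    e=w-a; print('axis',a.round(4),'tcp',p.round(4),'move tool cm',(e[0]*np.cos(th)+e[1]*np.sin(th))*100,(e[0]*np.sin(th)-e[1]*np.cos(th))*100)
print(o['ft_force'],o['grip_width'],o['moment'])
E
python3 arc.py
```

```text
arc n 65 well [ 0.5532 -0.223 ] 0.00057
axis [ 0.555  -0.2254] tcp [ 0.5544 -0.2256  0.1387] move tool cm -0.08699405423408998 -0.32268931997492917
axis [ 0.555  -0.2254] tcp [ 0.5544 -0.2256  0.1387] move tool cm -0.05439902425988939 -0.2976788909617292
[-0.34757872  0.15553904 -4.51710496] 0.020260024364289947 [0.08717146 0.00512269 0.02940395]
```

```bash
python3 -m pendant '[{"jaw":0.1,"linear":[-0.07,-0.31,0],"twist":0},{"jaw":0.1,"linear":[0,0,0.4],"twist":0},{"jaw":0.1,"linear":[0,0,0.4],"twist":0},{"jaw":0.1,"linear":[0,0,0],"twist":0},{"jaw":0.1,"linear":[0,0,0],"twist":0},{"jaw":0.1,"linear":[0,0,0],"twist":0}]'
python3 arc.py 1
```

```text
time: 7.98
position: [0.5514, -0.2227, 0.1295]
tool_rot: [0.975, 0.222, -0.0, -0.0]
ft_force: [-0.3, -0.1, -4.6]
grip_width: 0.0201
grip_force: 40.0
arc n 62 well [ 0.553  -0.2228] 0.00017
axis [ 0.552  -0.2226] tcp [ 0.5515 -0.2228  0.1296] move tool cm 0.0565136988755239 0.06483641516949168
axis [ 0.552  -0.2226] tcp [ 0.5515 -0.2228  0.1296] move tool cm 0.07427980047783406 0.06558808066423488
[-0.33818563  0.27952694 -4.26201084] 0.02026694143599493 [ 0.01693011 -0.02815537 -0.01959069]
```

```bash
python3 -m pendant '[{"jaw":0.1,"linear":[0.07,0.07,0],"twist":0},{"jaw":0.1,"linear":[0,0,0.1],"twist":0},{"jaw":0.1,"linear":[0,0,0.1],"twist":0},{"jaw":0.1,"linear":[0,0,0.1],"twist":0},{"jaw":0.1,"linear":[0,0,0.1],"twist":0},{"jaw":0.1,"linear":[0,0,0.1],"twist":0},{"jaw":0.1,"linear":[0,0,0],"twist":0},{"jaw":0.1,"linear":[0,0,0],"twist":0}]' 25
python3 arc.py 1
```

```text
time: 8.7
position: [0.5523, -0.223, 0.1244]
tool_rot: [0.975, 0.222, -0.0, -0.0]
ft_force: [-0.5, 1.0, -4.4]
grip_width: 0.0206
grip_force: 25.0
arc n 166 well [ 0.5519 -0.2235] 0.00075
axis [ 0.5529 -0.2228] tcp [ 0.5524 -0.223   0.1245] move tool cm -0.010512284882724484 0.008678180360043825
axis [ 0.5529 -0.2228] tcp [ 0.5524 -0.223   0.1245] move tool cm -0.11641338840130411 0.027284356891408533
[ 0.50559859  0.08385969 -4.17817079] 0.020768675457475617 [ 0.01510252 -0.02939701  0.0144458 ]
```

```bash
python3 -m pendant '[{"jaw":0.1,"linear":[0,0,0.1],"twist":0},{"jaw":0.1,"linear":[0,0,0.05],"twist":0},{"jaw":0.1,"linear":[0,0,0.05],"twist":0},{"jaw":0.1,"linear":[0,0,0.05],"twist":0},{"jaw":0.1,"linear":[0,0,0],"twist":0},{"jaw":0.1,"linear":[0,0,0],"twist":0}]'
python3 -m pendant '[{"jaw":0.1,"linear":[0,0,0.05],"twist":0},{"jaw":0.1,"linear":[0,0,0.05],"twist":0},{"jaw":0.1,"linear":[0,0,0],"twist":0}]'
```

```text
time: 9.25
position: [0.5523, -0.223, 0.122]
tool_rot: [0.975, 0.222, -0.0, -0.0]
ft_force: [0.7, 0.1, -4.7]
grip_width: 0.0202
grip_force: 25.0
time: 9.5
position: [0.5523, -0.223, 0.121]
tool_rot: [0.975, 0.222, -0.0, -0.0]
ft_force: [-0.7, -0.1, -4.8]
grip_width: 0.0208
grip_force: 25.0
```

No contact yet, with the underside about 3 mm below the mouth. I'll go on gently.

```bash
python3 -m pendant '[{"jaw":0.1,"linear":[0,0,0.1],"twist":0},{"jaw":0.1,"linear":[0,0,0.1],"twist":0},{"jaw":0.1,"linear":[0,0,0.1],"twist":0},{"jaw":0.1,"linear":[0,0,0],"twist":0}]'
python3 -m pendant '[{"jaw":0.1,"linear":[0,0,0.1],"twist":0},{"jaw":0.1,"linear":[0,0,0.1],"twist":0},{"jaw":0.1,"linear":[0,0,0.1],"twist":0},{"jaw":0.1,"linear":[0,0,0.1],"twist":0},{"jaw":0.1,"linear":[0,0,0],"twist":0}]'
```

```text
time: 9.83
position: [0.5522, -0.2229, 0.1178]
tool_rot: [0.975, 0.222, -0.0, -0.0]
ft_force: [-0.5, 0.1, -4.6]
grip_width: 0.0207
grip_force: 25.0
time: 10.25
position: [0.5522, -0.2229, 0.1138]
tool_rot: [0.975, 0.222, -0.0, -0.0]
ft_force: [-0.4, -0.4, -5.1]
grip_width: 0.0208
grip_force: 25.0
```

```bash
python3 -m pendant '[{"jaw":0.1,"linear":[0,0,0.15],"twist":0},{"jaw":0.1,"linear":[0,0,0.15],"twist":0},{"jaw":0.1,"linear":[0,0,0.15],"twist":0},{"jaw":0.1,"linear":[0,0,0.15],"twist":0},{"jaw":0.1,"linear":[0,0,0.15],"twist":0},{"jaw":0.1,"linear":[0,0,0],"twist":0}]'
python3 -m pendant '[{"jaw":0.1,"linear":[0,0,0.15],"twist":0},{"jaw":0.1,"linear":[0,0,0.15],"twist":0},{"jaw":0.1,"linear":[0,0,0.15],"twist":0},{"jaw":0.1,"linear":[0,0,0.15],"twist":0},{"jaw":0.1,"linear":[0,0,0.15],"twist":0},{"jaw":0.1,"linear":[0,0,0],"twist":0}]'
```

```text
time: 10.75
position: [0.5521, -0.2229, 0.1061]
tool_rot: [0.975, 0.222, -0.0, -0.0]
ft_force: [-0.2, -0.1, -4.6]
grip_width: 0.021
grip_force: 25.0
time: 11.25
position: [0.5521, -0.2229, 0.0987]
tool_rot: [0.975, 0.222, -0.0, -0.0]
ft_force: [-0.4, 0.1, -5.1]
grip_width: 0.0204
grip_force: 25.0
```

```bash
python3 -m pendant '[{"jaw":0.1,"linear":[0,0,0.15],"twist":0},{"jaw":0.1,"linear":[0,0,0.15],"twist":0},{"jaw":0.1,"linear":[0,0,0.15],"twist":0},{"jaw":0.1,"linear":[0,0,0.15],"twist":0},{"jaw":0.1,"linear":[0,0,0.1],"twist":0},{"jaw":0.1,"linear":[0,0,0],"twist":0}]'
python3 -m pendant '[{"jaw":0.1,"linear":[0,0,0.05],"twist":0},{"jaw":0.1,"linear":[0,0,0.05],"twist":0},{"jaw":0.1,"linear":[0,0,0.05],"twist":0},{"jaw":0.1,"linear":[0,0,0],"twist":0}]'
```

```text
time: 11.75
position: [0.5522, -0.2229, 0.0917]
tool_rot: [0.975, 0.222, -0.0, -0.0]
ft_force: [0.0, 0.3, -4.6]
grip_width: 0.0208
grip_force: 25.0
time: 12.08
position: [0.5523, -0.223, 0.0905]
tool_rot: [0.975, 0.222, -0.0, -0.0]
ft_force: [0.0, 1.0, -4.9]
grip_width: 0.0204
grip_force: 25.0
```

Still hanging free, so I'll take half-millimetre steps until the force changes.

```bash
for i in 1; do python3 -m pendant '[{"jaw":0.1,"linear":[0,0,0.05],"twist":0},{"jaw":0.1,"linear":[0,0,0.05],"twist":0},{"jaw":0.1,"linear":[0,0,0],"twist":0}]'; done
```

```text
time: 12.33
position: [0.5523, -0.223, 0.0895]
tool_rot: [0.975, 0.222, -0.0, -0.0]
ft_force: [-0.5, -0.3, -5.6]
grip_width: 0.0208
grip_force: 25.0
```

```bash
python3 -m pendant '[{"jaw":0.1,"linear":[0,0,0.05],"twist":0},{"jaw":0.1,"linear":[0,0,0],"twist":0}]'
```

```text
time: 12.5
position: [0.5523, -0.223, 0.089]
tool_rot: [0.975, 0.222, -0.0, -0.0]
ft_force: [-0.3, -0.0, -5.8]
grip_width: 0.0208
grip_force: 25.0
```

```bash
python3 -m pendant '[{"jaw":0.1,"linear":[0,0,0.05],"twist":0},{"jaw":0.1,"linear":[0,0,0],"twist":0}]'
```

```text
time: 12.67
position: [0.5523, -0.223, 0.0885]
tool_rot: [0.975, 0.222, -0.0, -0.0]
ft_force: [0.0, 1.5, -5.5]
grip_width: 0.0205
grip_force: 25.0
```

```bash
python3 -m pendant '[{"jaw":0.1,"linear":[0,0,0.04],"twist":0},{"jaw":0.1,"linear":[0,0,0],"twist":0}]'
```

```text
time: 12.83
position: [0.5523, -0.2229, 0.0881]
tool_rot: [0.975, 0.222, -0.0, -0.0]
ft_force: [0.1, 1.0, -5.7]
grip_width: 0.021
grip_force: 25.0
```

```bash
python3 -m pendant '[{"jaw":0.1,"linear":[0,0,0.03],"twist":0},{"jaw":0.1,"linear":[0,0,0],"twist":0}]'
```

```text
time: 13.0
position: [0.5524, -0.2231, 0.088]
tool_rot: [0.975, 0.222, 0.0, 0.0]
ft_force: [0.3, 0.2, -4.1]
grip_width: 0.0209
grip_force: 25.0
```

Force is starting to change and z is at the expected bottom, so I'll take finer steps.

```bash
python3 -m pendant '[{"jaw":0.1,"linear":[0,0,0.03],"twist":0},{"jaw":0.1,"linear":[0,0,0],"twist":0}]'
```

```text
time: 13.17
position: [0.5525, -0.2232, 0.0879]
tool_rot: [0.975, 0.222, 0.0, 0.0]
ft_force: [0.7, -0.2, -1.3]
grip_width: 0.0205
grip_force: 25.0
```

```bash
python3 -m pendant '[{"jaw":0.1,"linear":[0,0,0],"twist":0},{"jaw":0.1,"linear":[0,0,0],"twist":0}]'
```

```text
time: 13.33
position: [0.5526, -0.2232, 0.0879]
tool_rot: [0.975, 0.222, 0.0, 0.0]
ft_force: [0.2, 0.3, -1.5]
grip_width: 0.0207
grip_force: 25.0
```

It's seated: the load has come off the wrist at the predicted height. One more touch, then I ease the grip and open.

```bash
python3 -m pendant '[{"jaw":0.1,"linear":[0,0,0.02],"twist":0},{"jaw":0.1,"linear":[0,0,0],"twist":0}]'; python3 -m pendant '[{"jaw":0.1,"linear":[0,0,0],"twist":0},{"jaw":0.1,"linear":[0,0,0],"twist":0}]' 5; python3 -m pendant '[{"jaw":0.3,"linear":[0,0,0],"twist":0},{"jaw":0.4,"linear":[0,0,0],"twist":0},{"jaw":0.5,"linear":[0,0,0],"twist":0},{"jaw":0.5,"linear":[0,0,0],"twist":0},{"jaw":0.5,"linear":[0,0,0],"twist":0}]'
```

```text
time: 13.5
position: [0.5526, -0.2233, 0.0878]
tool_rot: [0.975, 0.222, 0.0, 0.0]
ft_force: [-0.6, -0.8, 0.9]
grip_width: 0.0207
grip_force: 25.0
time: 13.67
position: [0.5527, -0.2235, 0.0877]
tool_rot: [0.975, 0.222, 0.0, 0.001]
ft_force: [-1.4, -2.5, 1.0]
grip_width: 0.0216
grip_force: 5.0
time: 14.08
position: [0.5524, -0.2229, 0.0873]
tool_rot: [0.975, 0.222, 0.0, -0.0]
ft_force: [-0.3, 0.8, 0.7]
grip_width: 0.0415
grip_force: 0.0
```

Released. Next I go straight up, then back off to look.

```bash
python3 -m pendant '[{"jaw":0.5,"linear":[0,0,-0.5],"twist":0},{"jaw":0.5,"linear":[0,0,-1],"twist":0},{"jaw":0.5,"linear":[0,0,-2],"twist":0},{"jaw":0.5,"linear":[0,0,-3],"twist":0},{"jaw":0.5,"linear":[0,0,-3],"twist":0},{"jaw":0.5,"linear":[-1,0,-3],"twist":0},{"jaw":0.5,"linear":[-2,0,-3],"twist":0},{"jaw":0.5,"linear":[-3,0,-2],"twist":0},{"jaw":0.5,"linear":[-2,0,-1],"twist":0},{"jaw":0.5,"linear":[0,0,0],"twist":0},{"jaw":0.5,"linear":[0,0,0],"twist":0},{"jaw":0.5,"linear":[0,0,0],"twist":0}]'
python3 - <<'E'
from h import *
c=shot('wrist'); cv2.imwrite('pics/w6.png',c['color']); P=cloud(c); W=np.array([.5528,-.2229])
d=np.hypot(P[...,0]-W[0],P[...,1]-W[1]); q=P[(d<.03)&(P[...,2]>.089)&(P[...,2]<.13)]
print('knob top',np.median(q,0).round(4),len(q)); b=P[(d>.0125)&(d<.018)]; print('body top z',np.median(b[:,2]))
t=P[(abs(P[...,2]-.06)<.004)&(d>.022)&(d<.12)]; print('block z',np.median(t[:,2]),cv2.minAreaRect(t[:,:2].astype(np.float32)))
E
```

```text
time: 15.08
position: [0.4805, -0.2573, 0.2725]
tool_rot: [0.975, 0.222, 0.0, -0.0]
ft_force: [0.5, -0.1, -0.4]
grip_width: 0.0434
grip_force: 0.0
knob top [nan nan nan] 0
body top z 0.41864279009612215
block z 0.06084500208148319 ((0.5548217296600342, -0.20777001976966858), (0.07829009741544724, 0.21074342727661133), 10.73431396484375)
  return _methods._mean(a, axis=axis, dtype=dtype,
  ret = um.true_divide(
```

View pics/w6.png

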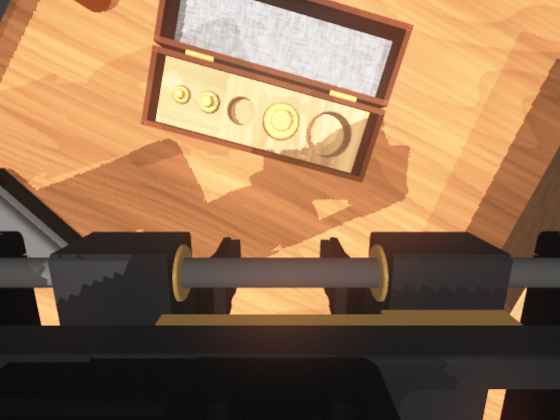

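The weight at (281,121) sits upright in the 500 g well, and no point there is above 0.089 m. Fully home, the knob top should be at 0.086 m. The touchdown height also matched the well bottom, so I'm handing in.

```bash
python3 -c "
from rig import robot
print(robot.hand_in())"
```

```text
the job is handed in; nothing more can be done
None
```

The 500 g weight is back in its well, resting on the bottom and let go, the other two weights were not touched, and the job was handed in at about 15 s of the 54 s; no verdict came back.

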